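# Draw a tube from the stock rack and lay it in the vee rests

## Task

Fetch the thickest of the three tubes: lift its front end over the rack's lip, draw it out until a little less than half of it projects, then set it down on the lip and let go. Take a fresh grip around its middle, draw it clear and lower it into the pair of vee rests with about the same overhang at both ends, and let it settle in both vees before letting go. Leave the other tubes, the bin and the coupling where they are.

Things in the scene. Friction and masses are not known exactly. Their poses are not given: they have to be found in the camera images.
- tube_centre (a point): the tube to fetch, the thickest: plain steel, 42.4 mm outside diameter, 240 mm long, about 0.75 kg, flat ends closed by black plugs (nothing can enter them). The point is half-way along its axis, its balance point; its x axis runs along the tube (either way round). It lies lengthwise in one of the rack's bays (any), its centre 56 mm above the bench, its front end 7 to 19 mm behind the lip.
- rack: fixed grey sheet-metal stock rack, 330 mm wide, 288 mm deep. Origin at bench level below the lip; x runs level into the bays (away from the robot, along the tubes), y across. Three bays, centres at y = -95, 0, +95 mm, a tube in each. Floor 30 mm above the bench; in each bay two 8 mm rods along x, 24 mm apart, carry the tube so that it slides and does not roll. A back fold stops tubes at x = 280 mm.
- lip (a point): middle of the top edge of the rack's retaining lip, at its inner face; the lip runs the full width at x = -4.5 to 0 mm of the rack, its top 48 mm above the bench and 13 mm above the thick tube's underside: a tube is blocked until its front end is lifted over it. With its centre 10 to 50 mm behind the lip, a drawn tube rests stably on lip and rods, nose up about 5 degrees; farther out it tips.
- deck (a point): middle of the front lower edge of the deck that covers the rear of the bays from x = 102 mm of the rack on, 125 mm above the bench (stock on it up to 150 mm), with partitions between the bays below it. The bays' front 100 mm is open from above. A tube drawn half out still has its tail under the deck: when taken by the middle it must be drawn about 80 mm farther before it is raised.
- rests: fixed steel base plate 180 x 100 x 8 mm with two equal angle-iron vees at x = -60 and +60 mm, each 30 mm long. Each vee opens upward at 90 degrees, 64 mm wide at the top, lowest point 45 mm and tips 77 mm above the bench; the 90 mm gap between the vees is open down to the plate. Origin at bench level under the middle of the plate; x runs along the vees.
- seat (a point): the point on the rests midway between the two vees, 75 mm above the bench, where the centre of the thick tube comes to lie when seated; x runs along the vees.
- tube_mid_centre (a point): bystander: centre of the 26.9 mm steel tube, 240 mm long, in another bay; x along the tube.
- tube_thin_centre (a point): bystander: centre of the 21.3 mm steel tube, 240 mm long, in another bay; x along the tube.
- bin: bystander: green stacking bin, 160 x 100 x 72 mm, holding fittings; loose on the bench behind the rests. Origin at the middle of its underside.
- coupling: bystander: dark steel pipe coupling, 60 mm diameter, 50 mm high, standing on the bench. Origin at the middle of its underside.

How it is judged (in metres and radians):
On the way, in this order (a step that is already met when the one before it is completed fails the run):
1. the thick tube is drawn out over the lip (centre less than 60 mm behind it) and rests on the rack, let go (x of tube_centre in the frame of rack between -0.005 and 0.06 m and contact force between tube and rack above 1 N and contact force between the fingers and tube below 0.1 N and linear speed of tube below 0.02 m/s), for 0.2 s.
2. it is held within 50 mm of its middle, clear of the rack (contact force between the fingers and tube above 1 N and contact force between tube and rack below 0.05 N and distance between the grasp point and tube_centre below 0.05 m and height (world z) of tube_centre above 0.075 m), for 0.2 s.
3. it is settled in both vees while still held (x of tube_centre in the frame of seat between -0.03 and 0.03 m and y of tube_centre in the frame of seat between -0.004 and 0.004 m and z of tube_centre in the frame of seat between -0.003 and 0.003 m and angle between the x axis of tube_centre and the x axis of seat, either way round below 0.04 rad and contact force between tube and rests above 0.5 N and contact force between the fingers and tube above 0.5 N), for 0.2 s.
At the end, for the whole second after the job is handed in: the thick tube lies at rest and released in both vees: its centre within 30 mm of the middle along the vees, within 4 mm sideways and 3 mm in height of the seated position, aligned with them within 0.04 rad (x of tube_centre in the frame of seat between -0.03 and 0.03 m and y of tube_centre in the frame of seat between -0.004 and 0.004 m and z of tube_centre in the frame of seat between -0.003 and 0.003 m and angle between the x axis of tube_centre and the x axis of seat, either way round below 0.04 rad and linear speed of tube below 0.01 m/s and contact force between tube and rests above 2 N); the robot touches nothing.
It fails at once if another tube is moved by more than 15 mm (distance of any of tube_mid_centre, tube_thin_centre from where it was at the start of the episode above 0.015 m).
It fails at once if the bin or the coupling is moved by more than 15 mm (distance of any of bin, coupling from where it was at the start of the episode above 0.015 m).
It also fails if it takes over 54 s, if anything falls off the work surface, if the arm or the gripper's body presses on something with over 40 N, if the wrist force passes 120 N, or if a joint passes its speed limit or range.

## Robot

A 6-joint arm with a two-finger parallel gripper is mounted at the origin on the work surface. World frame = base frame: x ahead of the robot, y to its left, z up, the work surface at z = 0. Lengths are in mm, angles in rad, forces in N, time in s.
With the tool pointing down it reaches from about 350 to 975 mm from the base axis. Payload 7.1 kg.
Tool frame: the origin (TCP) lies midway between the tips of the shut fingers; the grasp point (between the pads) lies ctrl.tcp_to_grasp behind it (ctrl.tcp_to_grasp is the distance from the TCP to the grasp point, in mm); z points along the fingers, y is the direction in which the jaws open and shut (so a half turn about z gives the same grasp; the last joint's range is limited). The gripper opens to 88 mm and grips with 3 to 60 N. Pads are 20 mm wide; open, the fingers measure 115 mm over their backs; the gripper's body (75 mm by 178 mm) begins 61 mm behind the grasp point.
Start: joints at [1.286, 0.423, 1.63, -0, 1.089, -0.019], TCP at [164.144, 603.043, 222.675] pointing down, gripper open.
Joint ranges: [-3, 3], [-0.9, 2.11], [0.09, 2.58], [-1.31, 4.45], [0.11, 2.69], [-2.54, 2.54]. Speed limits (rad/s): [2.39, 2.39, 3.01, 3.14, 3.14, 3.14].

## Interface

Orientations are given as a rotation vector (axis times angle).
In Python, from workcell import ctrl gives the robot as it stands.
- The arm moves only by the tool play_rows, never from a script. Its argument "increments" is text: rows parted by semicolons, each of 5 numbers parted by spaces: the opening, from 0 (shut) to 1 (fully open), then the shift along the world's x, y, z in m, then the turn about the world's z in degrees. A call has 1 to 20 rows; each row shifts and turns the commanded pose from where the row before left it; what a row does not reach is not made up. A row lasts 1/10 s, in which the tool goes at most 50 mm and 8.59 degrees, less where a joint would pass 70% of its speed; a pose out of reach is approached as far as the arm can. A call is refused whole if a number of a shift passes 0.05 or a number of a turn 8.59, either way. A call with a gripper value outside its range is refused whole. The fingers move at their own pace and stop on an object; the grip force is fixed at half the most. Time passes only in rows, so rows that do not move let the fingers close. It gives the time, the measured TCP pose, the force and the opening at its end, in the units of the state.
- ctrl.get_obs(): the state, without advancing time (a new reading comes with each control period).
- ctrl.get_image(name): name is "scene" or "top" or "wrist"; returns a dict with "img" (420x560x3 uint8, red, green, blue), "range_z" (420x560 float32, mm along the optical axis (not along the pixel's ray), 0 where there is no reading), "vertical_fov" (degrees; the focal length in pixels is half the picture's height over the tangent of half this angle, whatever the lens; pixels are square), "cx", "cy" (the principal point, pixels), "k1" (the pictures are not rectified: a ray, as slopes to the right and down, at radius r is drawn at 1 + k1 r^2 times it, then the intrinsics apply), "origin" and "attitude" of the camera in the world. Camera axes: x right, y down, z forward; pixel columns grow to the right and rows downward; lengths in mm; the calibration is good to about 2 mm. A picture is of the moment at which its call begins.
- ctrl.close_job(): hands the job in, once; it reports no verdict.
The state is a dict: "t": time; "qpos": joint angles; "qvel": joint speeds; "joint_torque": joint torques, N m; "ee_pos": TCP position; "orientation": TCP orientation; "ft_force": force on the tool from outside, world axes, zero at the start; "moment": the same for the moment, N m; "width": finger opening in mm.
Only numpy, scipy, OpenCV 4.12 (cv2) and the standard library are available. Lean on these libraries where they do the work, as an engineer would, in place of code of your own. Each camera call takes 0.05 s, during which the arm holds its last target. There are 200 camera calls.

## Working session

There is one attempt and no reset: what is moved stays moved. The work goes in short steps, Python scripts to look and compute and a tool call to move; the robot and the scene stay as the last step left them, time stands still between calls to the robot, and variables do not carry over. Pictures are saved under pics/ and viewed, on a budget of 10 in all, crops included, one or two more only if the job needs it, and the job is handed in when it is done.

Besides the shell and the picture viewer there is one more tool, called after "Request:" in YAML: its name, and indented under it one key for each argument. play_rows: Moves the arm, as the interface text tells. Its arguments: {"type":"object","properties":{"increments":{"type":"string"}},"required":["increments"]}

```bash
ls; mkdir -p pics; cat > h.py <<'E'
import numpy as np, cv2
from workcell import ctrl
from scipy.spatial.transform import Rotation as R
def cam(n):
    d=ctrl.get_image(n); h=d["img"].shape[0]
    d["f"]=h/2/np.tan(np.radians(d["vertical_fov"])/2)
    a=np.array(d["attitude"],float)
    d["R"]=a if a.shape==(3,3) else R.from_rotvec(a).as_matrix()
    d["o"]=np.array(d["origin"],float); return d
def rays(d,uv):
    uv=np.atleast_2d(np.array(uv,float)); K=np.array([[d["f"],0,d["cx"]],[0,d["f"],d["cy"]],[0,0,1]])
    s=(uv-[d["cx"],d["cy"]])/d["f"]; q=s.copy()
    for _ in range(20): q=s/(1+d["k1"]*(q**2).sum(1,keepdims=True))
    return q
def onplane(d,uv,z):
    q=rays(d,uv); v=np.c_[q,np.ones(len(q))]@d["R"].T
    return d["o"]+v*((z-d["o"][2])/v[:,2])[:,None]
def cloud(d):
    h,w=d["range_z"].shape; u,v=np.meshgrid(np.arange(w),np.arange(h))
    q=rays(d,np.c_[u.ravel(),v.ravel()]); z=d["range_z"].ravel()[:,None]
    P=d["o"]+(np.c_[q,np.ones(len(q))]*z)@d["R"].T; P[z[:,0]==0]=np.nan
    return P.reshape(h,w,3)
def save(d,n): cv2.imwrite("pics/"+n+".png",d["img"][:,:,::-1])
E
python3 - <<'E'
from h import *
print(ctrl.tcp_to_grasp, ctrl.get_obs())
for n in("scene","top"):
    d=cam(n); save(d,n); print(n,d["attitude"],d["o"],d["k1"],d["f"]); np.save(n+"_c.npy",cloud(d)); np.save(n+"_i.npy",d["img"])
E
```

```text
pics
18.700000000000003 {'t': 0.0, 'qpos': array([ 1.28598244e+00,  4.23847862e-01,  1.63067766e+00, -2.45480459e-05,
        1.08858814e+00, -1.89632715e-02]), 'qvel': array([-0.00097399, -0.00079163, -0.00012677,  0.00069732, -0.00194962,
       -0.00044997]), 'joint_torque': array([ 1.37778756e-03, -5.44634950e+01, -2.73659045e+01,  6.43278728e-02,
        2.28077034e-02, -9.29457838e-05]), 'ee_pos': array([164.0114868 , 602.52715783, 221.9021567 ]), 'orientation': array([-4.16322966e-01, -3.11367356e+00,  2.36669634e-03]), 'ft_force': array([-0.07069232, -0.58597631,  0.70739362]), 'moment': array([ 0.0001449 ,  0.02500646, -0.01784941]), 'width': 88.18465675773908}
scene [-2.27953585 -0.7305318   0.27253676] [1039.68420491 -668.42702812  959.61433299] -0.09022956662690773 474.901575105764
top [-2.19122915  2.1989776  -0.06955083] [ 506.10054534   34.13476047 1115.65665806] 0.030473051275324733 412.2250419883717
```

View pics/top.png

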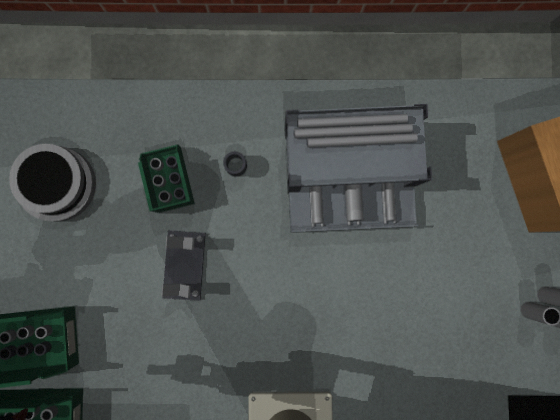

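View pics/scene.png

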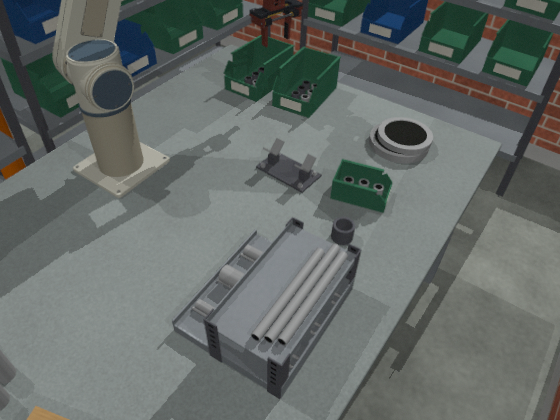

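The thick tube lies in the middle bay, at about (353,205) in the top picture. The rests are at about (185,265), the bin at (165,178) and the coupling at (235,163). Next I measure from the clouds.

```bash
python3 - <<'E'
from h import *
C=np.load("top_c.npy")
np.set_printoptions(precision=1,suppress=True,linewidth=170)
print("bench z",np.nanmedian(C[300:330,300:400,2]), "base",C[408,290])
print("lip/rack column heights (col 335), rows 180-236:");
for c in (353,335,370):
  print(c,[(r,C[r,c].round(0).tolist()) for r in range(178,238,3)])
def axis(P,n):
    m=P[:,:2].mean(0);_,_,v=np.linalg.svd(P[:,:2]-m,full_matrices=False);a=v[0]*np.sign(v[0][0] or 1)
    t=(P[:,:2]-m)@a; print(n,len(P),"mean",m,"yaw deg",np.degrees(np.arctan2(a[1],a[0])),"ext",t.min(),t.max(),"z",np.nanpercentile(P[:,2],[5,50,95]))
    return a
def sel(r0,r1,c0,c1,z0,z1):
    P=C[r0:r1,c0:c1].reshape(-1,3);return P[(P[:,2]>z0)&(P[:,2]<z1)]
axis(sel(180,228,340,366,65,90),"thick top")
axis(sel(180,228,310,326,45,75),"left tube"); axis(sel(180,228,380,400,45,75),"right tube")
axis(sel(100,190,280,430,112,135),"deck")
axis(sel(225,238,285,432,38,60),"lip?")
axis(sel(225,305,155,215,4,14),"plate"); 
P=sel(225,270,160,215,30,95);axis(P,"vee far"); P=sel(270,305,160,215,30,95);axis(P,"vee near")
axis(sel(225,305,155,215,4,95),"rests all")
axis(sel(140,215,130,195,50,110),"bin"); axis(sel(145,180,220,250,35,65),"coupling")
I=np.load("top_i.npy")
a=cv2.resize(I[170:240,280:435],None,fx=5,fy=5,interpolation=2);b=cv2.resize(I[222:307,145:245],None,fx=5,fy=5,interpolation=2)
cv2.imwrite("pics/z1.png",np.vstack([cv2.resize(a,(775,350)),])[:,:,::-1]);cv2.imwrite("pics/z2.png",b[:,:,::-1])
E
```

```text
bench z 0.09851991605341937 base [72.8  0.3 11.6]
lip/rack column heights (col 335), rows 180-236:
353 [(178, [657.0, -151.0, 129.0]), (181, [650.0, -151.0, 127.0]), (184, [641.0, -150.0, 134.0]), (187, [642.0, -161.0, 76.0]), (190, [634.0, -160.0, 80.0]), (193, [626.0, -160.0, 78.0]), (196, [618.0, -160.0, 79.0]), (199, [611.0, -160.0, 76.0]), (202, [604.0, -160.0, 76.0]), (205, [596.0, -160.0, 76.0]), (208, [588.0, -159.0, 79.0]), (211, [581.0, -160.0, 76.0]), (214, [573.0, -159.0, 77.0]), (217, [565.0, -159.0, 77.0]), (220, [558.0, -159.0, 77.0]), (223, [552.0, -168.0, 30.0]), (226, [544.0, -167.0, 33.0]), (229, [536.0, -165.0, 46.0]), (232, [529.0, -173.0, 2.0]), (235, [521.0, -173.0, 0.0])]
335 [(178, [657.0, -108.0, 129.0]), (181, [649.0, -107.0, 129.0]), (184, [640.0, -105.0, 143.0]), (187, [648.0, -121.0, 32.0]), (190, [640.0, -121.0, 30.0]), (193, [632.0, -121.0, 29.0]), (196, [624.0, -122.0, 27.0]), (199, [616.0, -121.0, 30.0]), (202, [608.0, -121.0, 28.0]), (205, [600.0, -121.0, 33.0]), (208, [592.0, -121.0, 29.0]), (211, [584.0, -120.0, 33.0]), (214, [576.0, -120.0, 32.0]
[... 1433 characters left out ...]
mean [443.7 277.1] yaw deg -1.5218803591636703 ext -103.02361779117412 106.78828797394135 z [ 4.8  8.6 12.2]
vee far 333 mean [502.2 280.7] yaw deg 85.59711242256226 ext -37.99472291142865 32.096120367153425 z [47.3 64.1 77.2]
vee near 344 mean [383.5 288.6] yaw deg 85.29058013830002 ext -37.36315009907825 32.57687239763225 z [47.1 63.2 77.6]
rests all 2687 mean [443.2 278.7] yaw deg -2.371120568340774 ext -103.57549624343959 107.9486027335567 z [ 5.   9.7 73.8]
bin 597 mean [649.5 320.9] yaw deg 52.606649263006275 ext -78.30315457837503 101.40866348321246 z [52.6 72.7 76.3]
coupling 227 mean [708.9 144.1] yaw deg 31.679999958702133 ext -28.869622241932383 30.6150514220904 z [39.3 50.  54.1]
```

View pics/z1.png

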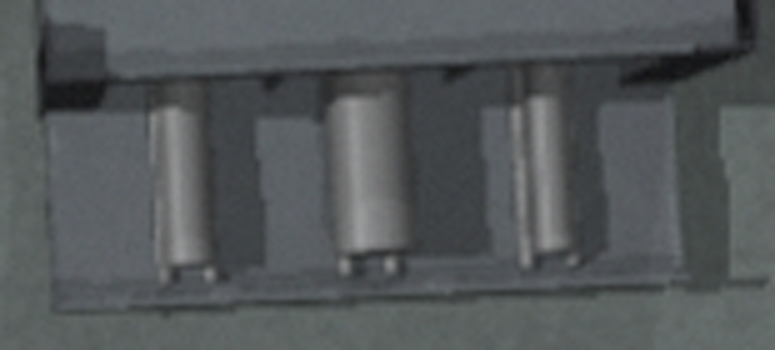

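View pics/z2.png

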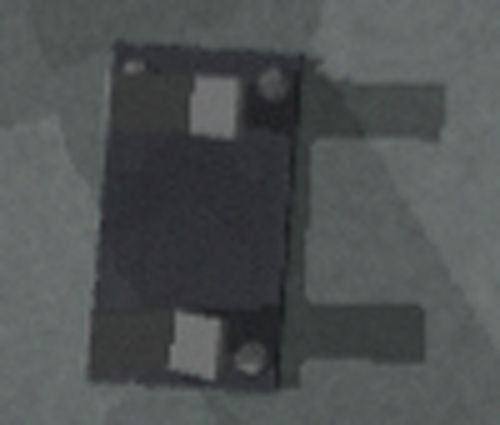

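Request:
play_rows:
  increments: "1 0.028 -0.032 0.003 1.1;1 0.028 -0.032 0.003 1.1;1 0.028 -0.032 0.003 1.1;1 0.028 -0.032 0.003 1.1;1 0.028 -0.032 0.003 1.1;1 0.028 -0.032 0.003 1.1;1 0.028 -0.032 0.003 1.1;1 0.028 -0.032 0.003 1.1;1 0.028 -0.032 0.003 1.1;1 0.028 -0.032 0.003 1.1;1 0 0 0 0;1 0 0 0 0"

```text
t: 1.3
ee_pos: [444.3, 282.4, 252.4]
orientation: [-0.12, -3.139, 0.0]
ft_force: [0.1, 0.3, 0.3]
width: 87.8
```

```bash
cat >> h.py <<'E'
def planefit(P):
    m=P.mean(0);_,_,v=np.linalg.svd(P-m,full_matrices=False);n=v[2];return n*np.sign(n[2]),m
def vees(C):
    # fit the two slopes of each vee (rests prior 443,284 yaw -4.2) and intersect at z=45
    out=[];
    for s in(-60,60):
        a=np.radians(-4.2);ax=np.array([np.cos(a),np.sin(a)]);ay=np.array([-ax[1],ax[0]])
        P=C.reshape(-1,3);P=P[np.isfinite(P[:,0])];d=P[:,:2]-[443,284];x=d@ax-s;y=d@ay
        k=(abs(x)<13)&(abs(y)<38)&(P[:,2]>44)&(P[:,2]<76);P=P[k];y=y[k];x=x[k];z=P[:,2]
        # z=45+|y-y0| : robust fit
        from scipy.optimize import least_squares
        r=least_squares(lambda p:z-p[1]-abs(y-p[0]),[0,46],loss="soft_l1")
        out.append((s,len(z),r.x[0],r.x[1],np.median(abs(r.fun)),x.min(),x.max()))
    return out
E
python3 - <<'E'
from h import *
np.set_printoptions(precision=2,suppress=True)
o=ctrl.get_obs();print(o["ee_pos"],o["orientation"],o["t"])
for n in("top","scene"): print(n,vees(np.load(n+"_c.npy")))
d=cam("wrist");save(d,"w1");C=cloud(d);print(d["o"],d["attitude"],d["f"]);print("wrist",vees(C));np.save("w1_c.npy",C)
E
```

```text
[444.32 282.36 252.41] [-0.12 -3.14  0.  ] 1.3
top [(-60, 258, np.float64(-2.021498019158919), np.float64(45.62384616544301), np.float64(1.401768407278908), np.float64(-12.959585073325329), np.float64(12.960714838798772)), (60, 259, np.float64(-1.7293497191485754), np.float64(45.673884995419925), np.float64(1.3113232139062125), np.float64(-12.97748288845878), np.float64(12.873021641552626))]
scene [(-60, 114, np.float64(-4.283848989022827), np.float64(44.72979905730838), np.float64(2.760456672082498), np.float64(-12.739821515658917), np.float64(12.699623589022387)), (60, 130, np.float64(-6.23545043347958), np.float64(42.47137939019489), np.float64(2.478541607347032), np.float64(-12.993734710468942), np.float64(12.959925195039133))]
[372.99 287.73 414.66] [2.15 1.99 0.27] 348.3549193448882
wrist [(-60, 1869, np.float64(-3.1544945702184117), np.float64(45.00502733237569), np.float64(0.5964547834891114), np.float64(-12.818936227322624), np.float64(12.964194591396264)), (60, 1423, np.float64(-2.963571614335154), np.float64(45.067425378612384), np.float64(0.5337389597132027), np.float64(-12.998168241319668), np.float64(12.979740455274595))]
```

View pics/w1.png

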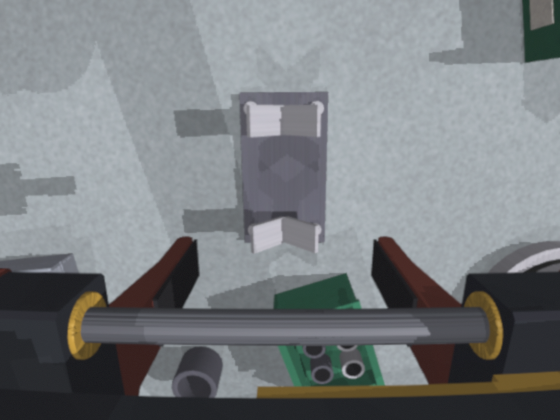

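The picture shows both vees clearly, near (285,120) and (285,235). The fit gives a bottom height of 45.0, as stated, with a yaw of about -4.1° and the centre near (443,281). Now to the rack.

Request:
play_rows:
  increments: "1 0.0115 -0.0447 0 0.7;1 0.0115 -0.0447 0 0.7;1 0.0115 -0.0447 0 0.7;1 0.0115 -0.0447 0 0.7;1 0.0115 -0.0447 0 0.7;1 0.0115 -0.0447 0 0.7;1 0.0115 -0.0447 0 0.7;1 0.0115 -0.0447 0 0.7;1 0.0115 -0.0447 0 0.7;1 0.0115 -0.0447 0 0.7;1 0 0 0 0;1 0 0 0 0"

```text
t: 2.55
ee_pos: [559.0, -163.0, 252.0]
orientation: [0.075, -3.139, -0.001]
ft_force: [0.2, 0.6, -0.4]
width: 87.6
```

```bash
cat >> h.py <<'E'
def tube(C,c=(600,-163),yaw=2.9,L=(-70,45),r=21.2,zr=(55,95),w=30):
    # fit a horizontal-ish axis line to cloud points on the tube's upper side
    from scipy.optimize import least_squares
    a=np.radians(yaw);ax=np.array([np.cos(a),np.sin(a)]);ay=np.array([-ax[1],ax[0]])
    P=C.reshape(-1,3);P=P[np.isfinite(P[:,0])];d=P[:,:2]-c;x=d@ax;y=d@ay
    k=(x>L[0])&(x<L[1])&(abs(y)<w)&(P[:,2]>zr[0])&(P[:,2]<zr[1]);x,y,z=x[k],y[k],P[k,2]
    f=lambda p:np.hypot(y-p[0]-p[1]*x,(z-p[2]-p[3]*x))-r
    s=least_squares(f,[0,0,z.max()-r-3,0],loss="soft_l1",f_scale=1).x
    c0=np.array(c)+ay*s[0]
    print("tube n",k.sum(),"axis at",c0.round(1),"z",s[2].round(1),"yaw",(yaw+np.degrees(s[1])).round(2),"pitch",np.degrees(s[3]).round(2),"x ext",np.percentile(x,[0,.5,99.5,100]).round(1))
    fr=np.percentile(x,.5);e=c0+fr*(ax+ay*s[1]);print(" front end",e.round(1)); return e
E
python3 - <<'E'
from h import *
np.set_printoptions(precision=2,suppress=True)
o=ctrl.get_obs();print(o["ee_pos"],o["orientation"],o["t"])
d=cam("wrist");save(d,"w2");C=cloud(d)
tube(C); tube(np.load("top_c.npy"))
P=C.reshape(-1,3)
# lip: fit line of points z 44..52, x 525..555
for nm,Q in(("wrist",P),("top",np.load("top_c.npy").reshape(-1,3))):
    xp=538+(-(Q[:,1]+165))*np.tan(np.radians(2.9))
    k=(Q[:,2]>43)&(Q[:,2]<53)&(abs(Q[:,0]-xp)<12)&(abs(Q[:,1]+165)<150);q=Q[k]
    s=np.polyfit(q[:,1]+165,q[:,0],1);print(nm,"lip x at y=-165",s[1],"yaw",-np.degrees(s[0]),k.sum(),"z",np.median(q[:,2]),"resid pct",np.percentile(q[:,0]-np.polyval(s,q[:,1]+165),[2,50,98]))
E
```

```text
[ 558.99 -162.99  252.03] [ 0.08 -3.14 -0.  ] 2.55
tube n 3344 axis at [ 600.2 -166.9] z 56.2 yaw 2.34 pitch 0.22 x ext [-44.2 -43.9  44.5  44.9]
 front end [ 556.3 -168.7]
tube n 571 axis at [ 600.1 -164.7] z 56.5 yaw 2.47 pitch 0.28 x ext [-42.5 -42.4  44.   44.5]
 front end [ 557.7 -166.6]
wrist lip x at y=-165 537.0349542241979 yaw 2.327692081702961 1298 z 47.678843121168825 resid pct [-2.4   0.    2.68]
top lip x at y=-165 538.1776713611514 yaw 2.47633374431596 221 z 47.88887611120117 resid pct [-2.38 -0.08  2.33]
```

View pics/w2.png

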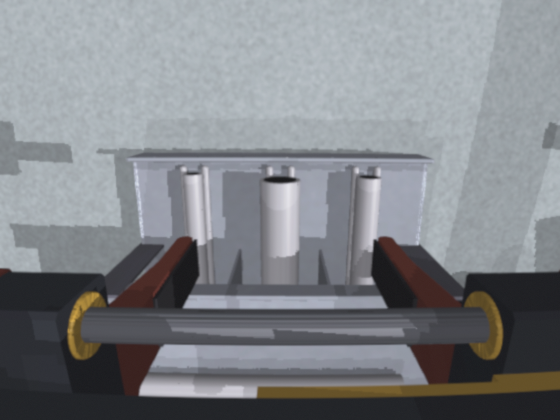

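The picture shows the thick tube at (280,180–285), its front end behind the lip line (row 157) with the fingers straddling it. The fit agrees with what is stated: axis at z 56, yaw 2.4°, front end at x≈557, lip inner face at ≈539.5. I'm descending for the nose grip at x≈575.

Request:
play_rows:
  increments: "1 0.008 -0.002 -0.02 -0.3;1 0.008 -0.0025 -0.04 0;1 0 0 -0.04 0;1 0 0 -0.04 0;1 0 0 -0.03 0;1 0 0 -0.025 0;1 0 0 -0.016 0;1 0 0 0 0;0.3 0 0 0 0;0.3 0 0 0 0;0.3 0 0 0 0;0.3 0 0 0 0;0.3 0 0 0 0;0.3 0 0 0 0;0.3 0 0 0 0;0.3 0 0 0 0"

```text
t: 4.2
ee_pos: [575.2, -167.8, 42.0]
orientation: [0.067, -3.141, -0.002]
ft_force: [-0.3, 5.0, 5.1]
width: 41.6
```

Request:
play_rows:
  increments: "0.3 0 0 0.004 0;0.3 0 0 0.006 0;0.3 0 0 0.006 0;0.3 0 0 0.006 0;0.3 0 0 0.005 0;0.3 0 0 0 0;0.3 0 0 0 0"

```text
t: 4.9
ee_pos: [575.0, -168.5, 68.8]
orientation: [0.068, -3.141, 0.0]
ft_force: [-0.0, -0.0, -4.9]
width: 42.1
```

```bash
python3 - <<'E'
from h import *
d=cam("wrist");save(d,"w3");tube(cloud(d),L=(-60,40),zr=(60,120));print(ctrl.get_obs()["width"])
E
```

```text
tube n 14124 axis at [ 600.2 -167.3] z 79.8 yaw 2.23 pitch -7.42 x ext [-46.5 -46.   35.3  40. ]
 front end [ 554.2 -169.1]
41.707161755498845
```

View pics/w3.png

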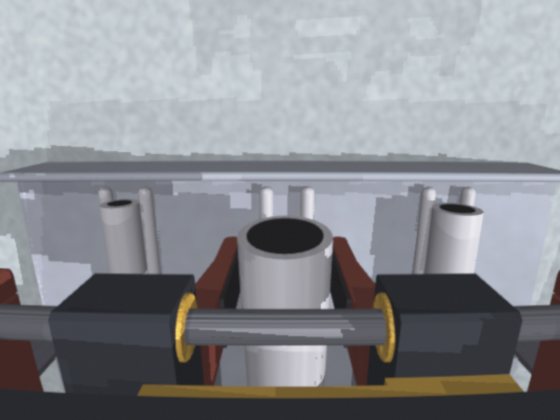

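The nose is held between the pads at (285,240) and is pitched up about 7°, clear above the lip at row 170. Drawing 105 mm.

Request:
play_rows:
  increments: "0.3 -0.005 -0.0002 0 0;0.3 -0.01 -0.0004 0 0;0.3 -0.0125 -0.0005 0 0;0.3 -0.0125 -0.0005 0 0;0.3 -0.0125 -0.0005 0 0;0.3 -0.0125 -0.0005 0 0;0.3 -0.0125 -0.0005 0 0;0.3 -0.0125 -0.0005 0 0;0.3 -0.01 -0.0005 0 0;0.3 -0.005 -0.0003 0 0;0.3 0 0 0 0;0.3 0 0 0 0"

```text
t: 6.15
ee_pos: [469.6, -172.8, 68.6]
orientation: [0.068, -3.14, -0.001]
ft_force: [-1.4, 0.2, -4.0]
width: 42.1
```

```bash
python3 - <<'E'
from h import *
d=cam("wrist");tube(cloud(d),c=(500,-171),yaw=2.4,L=(-80,40),zr=(70,125));d=cam("top");tube(cloud(d),c=(560,-170),yaw=2.4,L=(-20,75),zr=(50,125));print(ctrl.get_obs()["width"],ctrl.get_obs()["ft_force"])
E
```

```text
tube n 14848 axis at [ 500.  -171.4] z 115.4 yaw 2.27 pitch 3.38 x ext [-51.6 -51.   30.3  38.8]
 front end [ 449.1 -173.4]
tube n 628 axis at [ 559.9 -167.1] z 71.9 yaw 2.64 pitch -7.03 x ext [-19.8 -19.4  73.9  74.8]
 front end [ 540.5 -168. ]
41.78050480160528 [-1.93166494  0.297632   -3.39373213]
```

Request:
play_rows:
  increments: "0.3 0 0 -0.003 0;0.3 0 0 -0.002 0;0.3 0 0 -0.001 0;0.3 0 0 0 0;0.3 0 0 0 0"

```text
t: 6.75
ee_pos: [470.1, -172.8, 62.6]
orientation: [0.068, -3.141, -0.0]
ft_force: [-2.9, -0.6, -3.3]
width: 41.7
```

Request:
play_rows:
  increments: "0.3 0 0 -0.001 0;0.3 0 0 -0.001 0;0.3 0 0 0 0;0.3 0 0 0 0"

```text
t: 7.15
ee_pos: [470.2, -172.9, 60.9]
orientation: [-0.068, 3.141, -0.0]
ft_force: [-4.6, -0.3, 1.4]
width: 41.8
```

The load has moved onto the lip (force on the tool −3.3 → +1.4 N). Releasing.

Request:
play_rows:
  increments: "0.6 0 0 0 0;0.7 0 0 0 0;0.9 0 0 0 0;1 0 0 0 0;1 0 0 0 0;1 0 0 0 0;1 0 0 0 0"

```text
t: 7.85
ee_pos: [470.2, -172.9, 60.7]
orientation: [-0.068, 3.141, -0.0]
ft_force: [-0.6, 0.8, -0.2]
width: 87.5
```

```bash
python3 - <<'E'
from h import *
o=ctrl.get_obs();print(o["ee_pos"],o["width"],o["ft_force"])
d=cam("wrist");save(d,"w4");tube(cloud(d),c=(500,-171),yaw=2.4,L=(-60,20),zr=(70,103),w=24)
d=cam("top");tube(cloud(d),c=(560,-170),yaw=2.4,L=(-20,75),zr=(50,125))
E
```

```text
[ 470.17490263 -172.85393024   60.65970935] 87.54699530108903 [-0.60655145  0.76546665 -0.20454292]
tube n 10154 axis at [ 500.  -171.6] z 72.3 yaw 2.82 pitch -4.19 x ext [-50.  -49.6  19.7  20. ]
 front end [ 450.5 -174.1]
tube n 629 axis at [ 559.9 -167.4] z 67.6 yaw 3.09 pitch -4.98 x ext [-20.  -19.6  74.3  75. ]
 front end [ 540.3 -168.5]
```

View pics/w4.png

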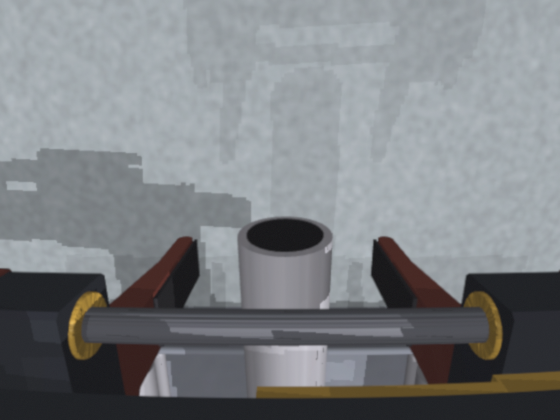

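The nose is free at (285,238) and rests at about 5° pitch. The fit puts the centre at x≈570, which is 30 mm behind the lip. I'm sliding the open gripper back to the middle and taking a fresh grip.

Request:
play_rows:
  increments: "1 0.015 0.0007 0 0;1 0.02 0.001 0 0;1 0.02 0.001 0 0;1 0.02 0.001 0 0;1 0.015 0.0007 0 0;1 0.01 0.0005 0 0.2;1 0 0 -0.004 0;1 0 0 -0.005 0;1 0 0 0 0;0.3 0 0 0 0;0.3 0 0 0 0;0.3 0 0 0 0;0.3 0 0 0 0;0.3 0 0 0 0;0.3 0 0 0 0;0.3 0 0 0 0;0.3 0 0 0 0;0.3 0 0 0 0"

```text
t: 9.75
ee_pos: [570.2, -167.9, 51.8]
orientation: [-0.073, 3.141, 0.0]
ft_force: [0.0, 0.4, 1.1]
width: 41.9
```

Request:
play_rows:
  increments: "0.3 0 0 0.004 0;0.3 0 0 0.005 0;0.3 0 0 0.006 0;0.3 0 0 0 0;0.3 -0.005 -0.0002 0 0;0.3 -0.01 -0.0004 0 0;0.3 -0.0125 -0.0005 0 0;0.3 -0.0125 -0.0005 0 0;0.3 -0.0125 -0.0005 0 0;0.3 -0.0125 -0.0005 0 0;0.3 -0.0125 -0.0005 0 0;0.3 -0.01 -0.0005 0 0;0.3 -0.005 -0.0003 0 0;0.3 0 0 0 0;0.3 0 0 0 0"

```text
t: 11.25
ee_pos: [478.3, -172.1, 66.9]
orientation: [-0.073, 3.14, -0.001]
ft_force: [-0.2, 0.1, -6.4]
width: 41.9
```

```bash
python3 - <<'E'
from h import *
d=cam("top");save(d,"t2");tube(cloud(d),c=(550,-170),yaw=2.4,L=(-20,75),zr=(55,125));print(ctrl.get_obs()["width"],ctrl.get_obs()["moment"])
E
```

```text
tube n 468 axis at [ 549.9 -167. ] z 75.4 yaw 1.83 pitch -4.85 x ext [-19.9 -19.6  50.3  50.5]
 front end [ 530.3 -167.6]
41.66500517630159 [ 0.02749916 -0.01517131  0.04941787]
```

View pics/t2.png

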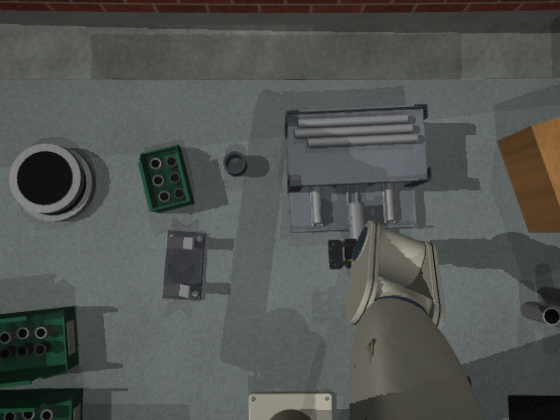

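The tube is out, with its tail (355,200) clear of the deck, and the rests, bin and coupling are unmoved. The centre is within about 3 mm of the grasp. Raising, then carrying it across.

Request:
play_rows:
  increments: "0.3 0 0 0.015 0;0.3 0 0 0.025 0;0.3 0 0.01 0.025 0;0.3 -0.001 0.02 0.01 0;0.3 -0.003 0.03 0 -0.5;0.3 -0.003 0.03 0 -0.5;0.3 -0.003 0.03 0 -0.5;0.3 -0.003 0.03 0 -0.5;0.3 -0.003 0.03 0 -0.5;0.3 -0.003 0.03 0 -0.5;0.3 -0.003 0.03 0 -0.5;0.3 -0.003 0.03 0 -0.5;0.3 -0.003 0.03 0 -0.5;0.3 -0.003 0.03 0 -0.5;0.3 -0.003 0.03 0 -0.5;0.3 -0.003 0.03 0 -0.5;0.3 -0.001 0.03 0 -0.4;0.3 0 0.02 0 -0.4;0.3 0 0.01 0 0;0.3 0 0 0 0"

```text
t: 13.3
ee_pos: [439.8, 279.2, 141.6]
orientation: [0.11, 3.139, 0.0]
ft_force: [-0.3, -0.6, -6.9]
width: 42.0
```

```bash
python3 - <<'E'
from h import *
o=ctrl.get_obs();print(o["ee_pos"],o["orientation"],o["width"])
C=np.load("top_c.npy");P=C[140:215,130:200].reshape(-1,3);P=P[(P[:,2]>40)&(P[:,2]<100)];print("bin near corner",P[P[:,0].argmin()],"min x for y<320",P[P[:,1]<320][:,0].min())
for n in("wrist","top","scene"):
    d=cam(n);save(d,"s_"+n);np.save("s_"+n+".npy",cloud(d))
C=np.load("s_wrist.npy");tube(C,c=(390,286),yaw=-4.1,L=(-80,10),zr=(130,185),w=24)
C=np.load("s_top.npy");tube(C,c=(500,278),yaw=-4.1,L=(-30,90),zr=(120,185),w=24)
E
```

```text
[439.79436769 279.22709779 141.59843923] [1.10119331e-01 3.13928786e+00 3.77605501e-04] 42.02494174524768
bin near corner [582.40821934 352.35321391  74.83010194] min x for y<320 590.6510190583703
tube n 19782 axis at [389.8 282.5] z 160.4 yaw -4.19 pitch -4.72 x ext [-59.6 -56.6   9.6  10. ]
 front end [333.3 286.7]
tube n 725 axis at [499.7 274.5] z 151.5 yaw -3.94 pitch -4.96 x ext [-29.9 -29.4  61.9  62.4]
 front end [470.4 276.5]
```

View pics/s_wrist.png

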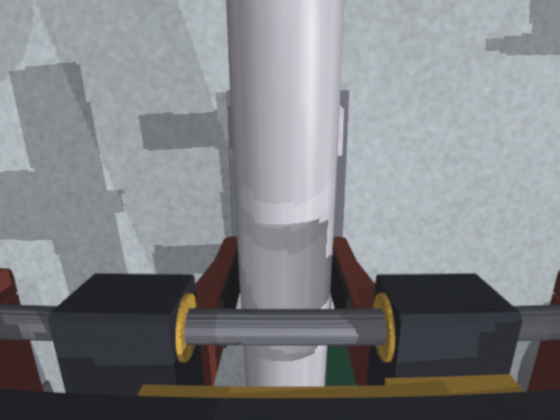

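The tube covers the rests in view, centred at about (285,200). The bin clearance at the tail is about 28 mm. The tube must go about +2.7 mm in y, and the yaws agree. Lowering to just above contact.

Request:
play_rows:
  increments: "0.3 0 0.0027 -0.01 0;0.3 0 0 -0.015 0;0.3 0 0 -0.015 0;0.3 0 0 -0.015 0;0.3 0 0 -0.01 0;0.3 0 0 -0.005 0;0.3 0 0 -0.002 0;0.3 0 0 0 0;0.3 0 0 0 0"

```text
t: 14.35
ee_pos: [440.0, 281.0, 70.2]
orientation: [0.113, 3.139, 0.001]
ft_force: [0.7, -1.0, -7.4]
width: 41.8
```

Request:
play_rows:
  increments: "0.3 0 0 -0.001 0;0.3 0 0 -0.001 0;0.3 0 0 -0.001 0;0.3 0 0 0 0"

```text
t: 14.75
ee_pos: [439.8, 281.0, 66.8]
orientation: [0.113, 3.139, 0.001]
ft_force: [0.1, -0.9, -4.7]
width: 41.9
```

Request:
play_rows:
  increments: "0.3 0 0 -0.001 0;0.3 0 0 -0.001 0;0.3 0 0 0 0"

```text
t: 15.05
ee_pos: [439.9, 281.1, 64.8]
orientation: [0.113, 3.139, 0.001]
ft_force: [-0.5, 2.1, -3.3]
width: 41.9
```

Request:
play_rows:
  increments: "0.3 0 0.0005 -0.001 0;0.3 0 0 -0.001 0;0.3 0 0 0 0"

```text
t: 15.35
ee_pos: [439.5, 281.3, 62.5]
orientation: [-0.113, -3.139, 0.0]
ft_force: [-1.6, 2.1, -3.6]
width: 41.9
```

Request:
play_rows:
  increments: "0.3 0 0 -0.001 0;0.3 0 0 -0.0005 0;0.3 0 0 0 0"

```text
t: 15.65
ee_pos: [439.3, 281.3, 61.1]
orientation: [-0.113, -3.139, 0.0]
ft_force: [-3.8, 2.7, -2.4]
width: 41.6
```

```bash
python3 - <<'E'
from h import *
C=cloud(cam("wrist"));tube(C,c=(390,286),yaw=-4.1,L=(-60,10),zr=(65,103),w=24)
C=cloud(cam("top"));tube(C,c=(500,278),yaw=-4.1,L=(-30,60),zr=(65,110),w=24)
E
```

```text
tube n 21055 axis at [389.9 284.6] z 75.6 yaw -3.75 pitch -0.31 x ext [-60.  -59.    9.6  10. ]
 front end [331.1 288.5]
tube n 649 axis at [500.  278.2] z 75.8 yaw -3.72 pitch -0.47 x ext [-29.8 -29.6  59.1  59.9]
 front end [470.5 280.1]
```

Request:
play_rows:
  increments: "0.3 0 0 -0.0005 0;0.3 0 0 -0.0005 0;0.3 0 0 0 0"

```text
t: 16.05
ee_pos: [439.5, 281.5, 60.7]
orientation: [-0.114, -3.139, -0.0]
ft_force: [-5.6, 1.8, 3.7]
width: 41.7
```

The force has reversed (−2.4 → +3.7 N), so both vees are bearing. I'll hold briefly and measure before releasing.

Request:
play_rows:
  increments: "0.3 0 0 0 0;0.3 0 0 0 0;0.3 0 0 0 0;0.3 0 0 0 0"

```text
t: 16.45
ee_pos: [439.5, 281.5, 60.7]
orientation: [-0.114, -3.139, -0.0]
ft_force: [-4.8, 2.0, 4.2]
width: 42.1
```

```bash
python3 - <<'E'
from h import *
C=cloud(cam("wrist"));tube(C,c=(390,286),yaw=-4.1,L=(-60,10),zr=(65,103),w=24)
C=cloud(cam("top"));tube(C,c=(500,278),yaw=-4.1,L=(-30,70),zr=(65,110),w=24);print(ctrl.get_obs()["ft_force"])
E
```

```text
tube n 20967 axis at [389.9 285. ] z 75.1 yaw -3.95 pitch -0.07 x ext [-60.  -58.9   9.5  10. ]
 front end [331.2 289. ]
tube n 654 axis at [500.  278.1] z 75.7 yaw -3.72 pitch -0.11 x ext [-29.6 -29.4  60.8  61.3]
 front end [470.7 280. ]
[-5.79018823  2.73177654  4.21866141]
```

It is level (pitch −0.1°) at z≈75 with the yaw matching. Releasing and rising.

Request:
play_rows:
  increments: "0.6 0 0 0 0;0.7 0 0 0 0;0.9 0 0 0 0;1 0 0 0 0;1 0 0 0 0;1 0 0 0 0;1 0 0 0.02 0;1 0 0 0.04 0;1 0 0 0.04 0;1 0 0 0.04 0;1 0 0 0.04 0;1 0 0 0 0;1 0 0 0 0"

```text
t: 17.85
ee_pos: [439.9, 281.5, 241.0]
orientation: [0.113, 3.138, 0.002]
ft_force: [-0.5, 0.2, 0.3]
width: 87.9
```

```bash
python3 - <<'E'
from h import *
d=cam("wrist");save(d,"end");C=cloud(d);tube(C,c=(443,281),yaw=-4.1,L=(-130,130),zr=(70,103),w=24);print(vees(C))
o=ctrl.get_obs();print(o["ee_pos"],o["ft_force"])
E
```

```text
tube n 11286 axis at [443. 281.] z 75.0 yaw -4.12 pitch 0.01 x ext [-122.7 -121.7  115.9  118. ]
 front end [321.6 289.7]
[(-60, 721, np.float64(-3.087445146171804), np.float64(44.72780144807607), np.float64(0.7496436491679788), np.float64(-12.896939742829943), np.float64(12.998803951855884)), (60, 564, np.float64(-2.8975461076219644), np.float64(44.77075625357597), np.float64(0.6549194124652953), np.float64(-12.916137084492433), np.float64(12.974614753512853))]
[439.20570133 281.08034857 239.68468496] [-0.88026585 -0.79065947 -0.22219522]
```

View pics/end.png

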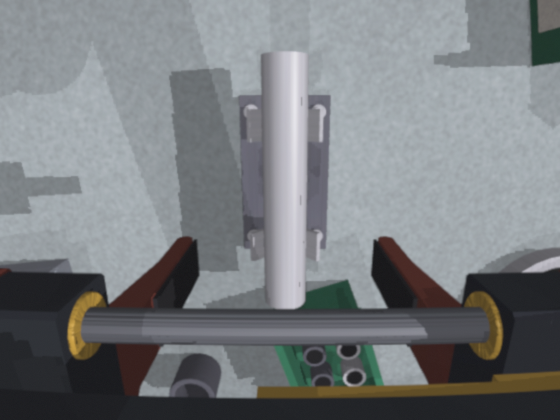

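The tube lies in both vees, from (285,55) to (285,305), with near-equal overhang. It sits at z 75.0, level, with yaw −4.12°, and its centre is about 3 mm off along the vees.

```bash
python3 -c "
from workcell import ctrl
print(ctrl.close_job())"
```

```text
the job is handed in; nothing more can be done
None
```

The thick tube is in the vee rests, released and at rest, and I handed the job in at about 18 s of the 54 s allowed. The hand-in gave no verdict.

**What I did:** I lifted the nose over the lip and drew the tube out until its centre was about 30 mm behind the lip. There I set it down and released it. I then took a fresh grip within about 3 mm of its middle, drew it clear and lowered it into both vees. I held it there for about 0.5 s before letting go.

**Last checks (wrist camera):**
- **Position:** The tube axis is at z 75.0 mm and level. It is on the line of the vees (0.0 mm from my measured line) and about 3 mm off centre along them.
- **Alignment:** The tube's yaw is −4.12°, against −4.1° measured for the rests.
- **Robot:** The arm is about 165 mm above the tube, and the force reading is near zero.
- **Bystanders:** In the top picture taken mid-job, the other tubes, bin and coupling looked unmoved. I did not measure them again at the end.

**Disagreement:** The cameras differed on the sideways position of the vees. The top camera was about 1 mm from the wrist camera and the scene camera 1–3 mm the other way. I used a value close to the wrist camera's, and contact with the vees settled the rest.

I viewed 10 pictures from the cameras plus 2 enlarged crops, so 12 in all, two over the budget.

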